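# Brush a cheese rind on the crank-driven turntable and stop it at the label

## Task

Crank the turntable by its red handle until the cheese wheel runs at about 15 turns a minute under the brush, and keep it between 12 and 18 turns a minute without a break for at least 6 seconds, never racing it past 25. Then bring it to a standstill with the yellow label lined up at the red pointer, let go of the handle and leave it so. Work by the handle alone: keep off the cheese, the turntable's deck and the brush, and do not shift the bowl, the bottle and the cheese iron beside the machine.

Things in the scene. Friction and masses are not known exactly. Their poses are not given: they have to be found in the camera images.
- stand: fixed rind-brushing machine, steel base 270 mm deep, 680 mm long; origin at table height. At yaw 0 its x points away from the robot, y to the robot's left (yaw varies). Vertical crank axis at (0, -190 mm), turntable axis at (0, +170 mm). Between them a blue belt guard 46 mm high. Brush post 185 mm to the +y side of the turntable axis, 223 mm high; pointer post 138 mm to its -x side, 170 mm high.
- crank (a joint): angle of the crank arm (rad), counter-clockwise from above positive, turns without end either way; at 0 the arm points along the stand's +x. Radius 70 mm, arm's top 108 mm above the table; light, friction about 0.03 N m. It drives the turntable 1:1 by a belt and a silicone slip clutch that passes about 0.08 N m per rad/s of speed difference (and brakes likewise when the crank is slower).
- crank_axis (a point): point on the crank's vertical axis, 150 mm above the table, fixed to the stand (its yaw is the stand's).
- handle_grip (a point): middle of the red upright handle at the crank's end, 152 mm above the table, to be gripped from above. The handle is a round sleeve 32 mm in diameter, from 112 to 182 mm above the table, spinning freely on its pin, so that a gripper can carry it round the circle at a constant yaw. Nothing stands within 90 mm of the circle above the crank arm's height.
- turntable_axis (a point): point on the turntable's vertical axis at the deck's top, 66 mm above the table, fixed to the stand.
- deck: the round deck of the turntable, 260 mm across, top 66 mm above the table; origin on its axis, 10 mm below the top; turns without end about z, the same way as the crank but slower, by an amount that depends on the drag (about 0.09 N m from the brush, in truth half to nearly twice that), and coasts on when the crank stops. Inertia with cheese about 0.055 kg m2, time constant with the clutch 0.7 s.
- cheese: the greyish-beige cheese wheel lying loose and centred on the deck, 216 mm across and 75 mm high, about 3 kg; origin at the centre of its underside. Its friction on the deck carries it round. 12, 15 and 18 turns a minute are 1.26, 1.57 and 1.88 rad/s.
- label (a point): middle of the yellow label on the cheese's top face, 88 mm from the cheese's centre along the cheese's +x and 141 mm above the table (the label, 34 x 26 mm, continues down the side of the rind). It turns with the cheese.
- pointer (a point): the place just inboard of the tip of the fixed red pointer where the middle of the label must come to rest: 88 mm from the turntable axis towards the stand's -x (the robot's side), 141 mm above the table.
- brush: the hinged brush arm: wooden brush head with straw-coloured bristles, 100 mm long, resting by its own weight on the cheese's top face from the +y side, top (its black counterweight) 230 mm above the table; origin at its pivot on the post. It brushes by itself when the cheese turns.
- brine_bowl: bystander: empty steel bowl 170 mm across and 75 mm high at the right side of the table; origin under its centre.
- spray: bystander: white bottle with a blue cap, 64 mm across and 190 mm high, at the right side of the table; origin under its centre.
- cheese_iron: bystander: cheese trier, a steel tube with a dark wooden T handle 114 mm long, lying on the robot's right, in front of the machine; origin under its handle.

How it is judged:
On the way:
1. the turntable has run between 12 and 18 turns a minute for 6 s without a break (angular speed of deck between 1.257 and 1.885 rad/s), for 6 s.
At the end, for the whole second after the job is handed in: the turntable stands still with the middle of the label within 16 mm of the pointer's place, the cheese still flat and centred on the deck (within 15 mm), the handle released (angular speed of deck below 0.06 rad/s and horizontal distance between label and pointer below 0.016 m and horizontal distance between cheese and deck below 0.015 m and angle between cheese's own z axis and vertical below 0.05 rad); the robot touches nothing.
It fails at once if the turntable races past 25 turns a minute (angular speed of deck above 2.62 rad/s).
It fails at once if the robot touches the cheese (contact force between any of the fingers, the arm and cheese above 0.5 N).
It fails at once if the robot touches the turntable's deck (contact force between any of the fingers, the arm and deck above 0.5 N).
It fails at once if the robot touches the brush arm (contact force between any of the fingers, the arm and brush above 0.5 N).
It fails at once if the bowl, the bottle or the cheese iron is shifted by more than 30 mm (distance of any of brine_bowl, spray, cheese_iron from where it was at the start of the episode above 0.03 m).
It also fails if it takes over 64 s, if anything falls off the work surface, if the arm or the gripper's body presses on something with over 40 N, if the wrist force passes 120 N, or if a joint passes its speed limit or range.

## Robot

A 6-joint arm with a two-finger parallel gripper is mounted at the origin on the work surface. World frame = base frame: x ahead of the robot, y to its left, z up, the work surface at z = 0. Lengths are in m, angles in rad, forces in N, time in s.
With the tool pointing down it reaches from about 0.35 to 0.85 m from the base axis. Payload 8.1 kg.
Tool frame: the origin (TCP) lies at the very end of the fingers, on their centre line; the grasp point (between the pads) lies 19 mm behind it; z points along the fingers, y is the line along which they close (so a half turn about z gives the same grasp; the last joint's range is limited). The gripper opens to 85 mm and grips with 20 to 120 N. Pads are 22 mm wide; open, the fingers measure 114 mm over their backs; the gripper's body (76 mm by 85 mm) begins 54 mm behind the grasp point. The pads swing forward as they close: fully open they stand 13 mm farther back than shut.
Start: joints at [-1.393, 0.13, 1.488, -0, 1.523, -0.085], TCP at [0.156, -0.579, 0.231] pointing down, gripper open.
Joint ranges: [-2.96, 2.96], [-0.89, 2.26], [0.02, 2.5], [-1.34, 4.48], [0, 2.73], [-2.66, 2.66]. Speed limits (rad/s): [2.39, 2.39, 2.79, 3.14, 3.14, 3.14].

## Interface

Orientations are given as a unit quaternion [x, y, z, w].
In Python, from rig import bot, snapshot, camera_params gives the robot as it stands.
- The arm moves only by the tool drive_tool, never from a script. Its argument "rows" is a list of rows, each a list of 3 entries, a list of its own where there are three numbers: the shift along the tool's x, y, z each as a share of 500 mm, from -1 to 1, then the turn, a rotation vector about the tool's x, y, z each as a share of 360 degrees, from -1 to 1, then the closure, from 0 (fully open) to 1 (shut). A call has 1 to 5 rows; each row shifts and turns the commanded pose from where the row before left it, along the tool's axes as they then stand; what a row does not reach is not made up. A row lasts 1/10 s, in which the tool goes at most 50 mm and 8.59 degrees, less where a joint would pass 70% of its speed; a pose out of reach is approached as far as the arm can. A call with a number of a shift or a turn outside -1 to 1 is refused whole. A call with a gripper value outside its range is refused whole. The fingers move at their own pace and stop on an object; "grip_force" is the grip in N (left out, the last holds). Time passes only in rows, so rows that do not move let the fingers close. It gives the time, the measured TCP pose, the force, the opening and the grip force at its end, in the units of the state.
- bot.read_state(): the state, without advancing time (a new reading comes with each control period).
- snapshot(name): name is "scene" or "side" or "wrist"; returns the picture (480x640x3 uint8, blue, green, red); there is no depth.
- camera_params(name): a dict with "fx", "fy", "cx", "cy" (pixels), "rvec" (rotation vector, rad) and "tvec" (3), from world to camera coordinates, as OpenCV has them. Camera axes: x right, y down, z forward; pixel columns grow to the right and rows downward; lengths in m; the calibration is good to about 2 mm. The wrist camera is an equidistant fisheye: a pixel r from the principal point sees the ray r / f radians off the axis. A picture is of the moment at which its call begins: read the wrist's pose just before it. camera_params takes no time and is no camera call; for the wrist camera it gives the pose at the moment of the call.
- bot.hand_in(): hands the job in; it is judged then, once.
The state is a dict: "time_s": time; "q": joint angles; "qd": joint speeds; "tau": joint torques, N m; "position": TCP position; "tcp_rot": TCP orientation; "force": force on the tool from outside, world axes, zero at the start; "torque": the same for the moment, N m; "opening": finger opening in m; "gripper_force": force on a finger pad.
Only numpy, scipy, OpenCV 4.12 (cv2) and the standard library are available. Lean on these libraries where they do the work, as an engineer would, in place of code of your own. Each camera call takes 0.05 s, during which the arm holds its last target. There are 200 camera calls.

## Working session

There is one attempt and no reset: what is moved stays moved. The work goes in short steps, Python scripts to look and compute and a tool call to move; the robot and the scene stay as the last step left them, time stands still between calls to the robot, and variables do not carry over. Pictures are saved under pics/ and viewed, at most 10 in all, crops included, and the job is handed in when it is done.

Besides the shell and the picture viewer there is one more tool, called after "Request:" as a command line: name --argument value ..., lists and objects as JSON in quotes. drive_tool: Moves the arm, as the interface text tells. Its arguments: {"type":"object","properties":{"rows":{"type":"array","items":{"type":"array"}},"grip_force":{"type":"number"}},"required":["rows"]}

```bash
mkdir -p pics; ls; python3 - <<'E'
from rig import bot,snapshot,camera_params
import cv2,numpy as np
ims=[]
for n in("scene","side"):
    im=snapshot(n);cv2.imwrite(f"pics/{n}0.png",im);print(n,camera_params(n))
s=bot.read_state();print(s["time_s"],s["position"],s["tcp_rot"])
E
```

```text
pics
scene {'fx': 503.01200116978856, 'fy': 503.01200116978856, 'cx': 316.8112410308876, 'cy': 242.73525193445641, 'rvec': array([ 0.87979758,  2.73816898, -0.76574418]), 'tvec': array([ 0.37845459, -0.13971049,  1.61081301])}
side {'fx': 442.6404222935401, 'fy': 442.6404222935401, 'cx': 319.96679474147936, 'cy': 241.6517182641396, 'rvec': array([ 0.74741254, -2.43641069,  1.28821394]), 'tvec': array([0.38352856, 0.25456606, 0.92838145])}
0.1 [ 0.1558021  -0.57889295  0.23032636] [ 9.91381953e-01  1.31000326e-01 -2.10716664e-05 -8.58635568e-04]
```

View pics/scene0.png

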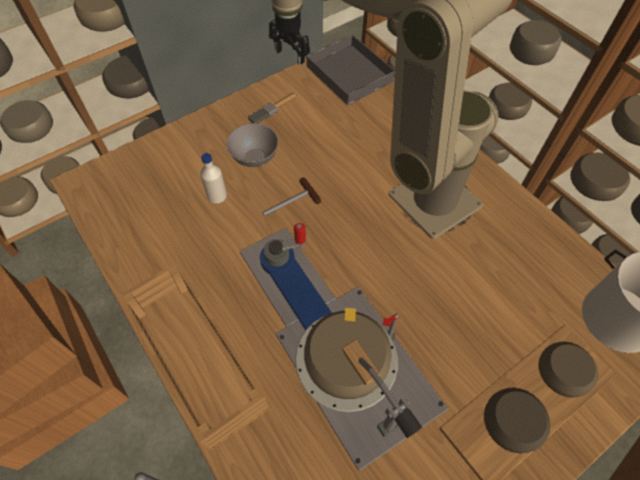

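View pics/side0.png

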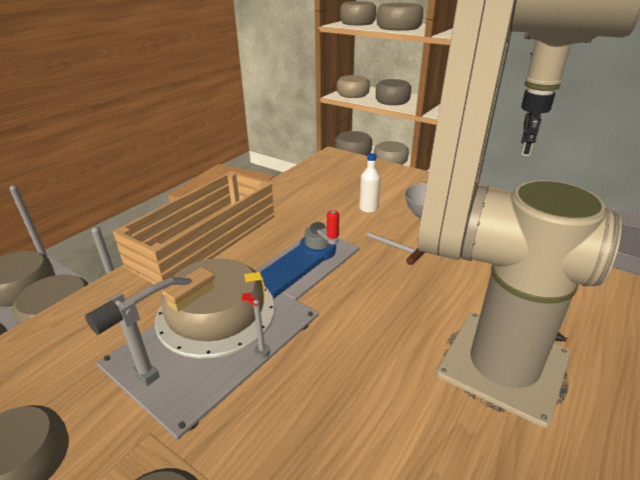

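The scene picture shows the red handle at (300,234), the crank hub at (275,253), the label at (350,314) and the pointer at (390,320). In the side picture they are at (333,224), (318,237), (254,277) and (248,297).

```bash
cat > h.py <<'E'
import cv2,numpy as np
from rig import bot,snapshot,camera_params
def cam(n):
    p=camera_params(n);R=cv2.Rodrigues(np.array(p["rvec"]))[0];t=np.array(p["tvec"])
    return np.array([[p["fx"],0,p["cx"]],[0,p["fy"],p["cy"]],[0,0,1]]),R,t
def onplane(n,px,z):
    K,R,t=cam(n);px=np.atleast_2d(px).astype(float)
    d=(R.T@np.linalg.inv(K)@np.c_[px,np.ones(len(px))].T).T;c=-R.T@t
    return c+d*((z-c[2])/d[:,2])[:,None]
def tri(a,b):
    P=[K@np.c_[R,t] for K,R,t in (cam("scene"),cam("side"))]
    X=cv2.triangulatePoints(P[0],P[1],np.array(a,float).reshape(2,1),np.array(b,float).reshape(2,1))[:,0]
    return X[:3]/X[3]
def mask(im,kind):
    h=cv2.cvtColor(im,cv2.COLOR_BGR2HSV);H,S,V=cv2.split(h)
    if kind=="red": return (((H<5)|(H>174))&(S>190)&(V>90)).astype(np.uint8)
    if kind=="yel": return ((H>19)&(H<30)&(S>190)&(V>150)).astype(np.uint8)
    if kind=="blue": return ((H>105)&(H<125)&(S>130)&(V>40)).astype(np.uint8)
def blobs(m,amin=15):
    n,l,s,c=cv2.connectedComponentsWithStats(m)
    return sorted([(int(s[i,4]),c[i].round(1).tolist(),s[i,:4].tolist()) for i in range(1,n) if s[i,4]>=amin],reverse=True)
E
python3 - <<'E'
from h import *
for n in("scene","side"):
    im=cv2.imread(f"pics/{n}0.png")
    for k in("red","yel","blue"):print(n,k,blobs(mask(im,k))[:4])
    m=mask(im,"blue");l=cv2.connectedComponents(m)[1]
    b=max(range(1,l.max()+1),key=lambda i:(l==i).sum())
    xy=onplane(n,np.argwhere(l==b)[:,::-1],.046)[:,:2].astype(np.float32)
    r=cv2.fitLine(xy,cv2.DIST_L2,0,.01,.01).ravel();print("belt",r,np.degrees(np.arctan2(r[1],r[0])),xy.min(0),xy.max(0))
big=[]
for n,(x0,y0,x1,y1) in(("scene",(225,215,460,475)),("side",(90,190,370,440))):
    big.append(cv2.resize(cv2.imread(f"pics/{n}0.png")[y0:y1,x0:x1],(400,int(400*(y1-y0)/(x1-x0))),interpolation=2))
h=max(b.shape[0] for b in big);big=[cv2.copyMakeBorder(b,0,h-b.shape[0],0,0,0) for b in big]
cv2.imwrite("pics/crop.png",np.hstack(big))
E
```

```text
scene red [(143, [299.9, 234.0], [295, 224, 10, 20]), (60, [388.3, 320.6], [384, 316, 11, 10])]
scene yel []
scene blue [(1706, [299.8, 292.5], [271, 250, 59, 78]), (56, [206.4, 157.9], [202, 154, 9, 9]), (34, [264.4, 262.0], [261, 253, 9, 16])]
belt [0.0950176  0.9954756  0.55069464 0.03742298] 84.54766 [ 0.49436745 -0.08846258] [0.59717953 0.13291341]
side red [(275, [332.3, 224.4], [327, 212, 12, 26]), (92, [248.0, 297.7], [242, 293, 14, 12])]
side yel [(103, [252.5, 276.6], [245, 273, 17, 9])]
side blue [(1584, [293.6, 266.4], [261, 239, 74, 58]), (50, [371.2, 156.3], [367, 153, 9, 7])]
belt [0.07034301 0.9975229  0.52995473 0.02208495] 85.96631 [ 0.4746273  -0.11437794] [0.5866828 0.1415246]
```

View pics/crop.png

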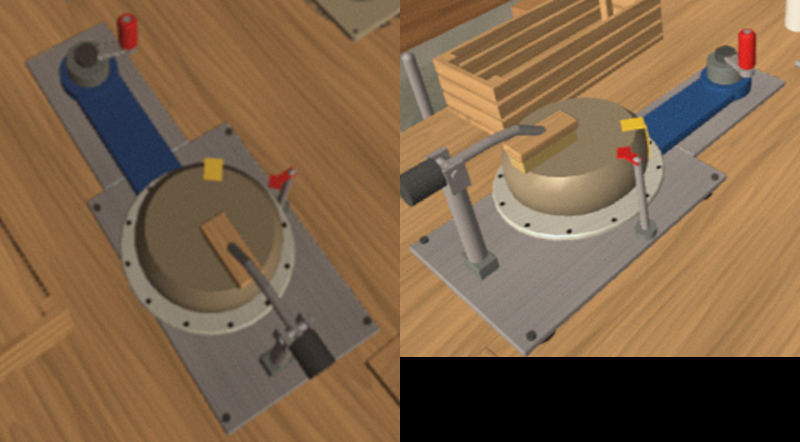

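The crop shows plate bolts, which give the yaw. They are at (229,131), (96,207), (367,320) and (226,417) in the left half, and at (318,177), (23,240) and (131,336) in the right half's own coordinates.

```bash
python3 - <<'E'
from h import *
from scipy.optimize import least_squares
S=lambda x,y:(225+x/1.702,215+y/1.702); D=lambda x,y:(90+x/1.4286,190+y/1.4286)
f=lambda v:np.round(v,4)
H=tri((299.9,234),(332.3,224.4));print("handle",f(H))
print("pointer flag",f(tri((388.3,320.6),(248,297.7))))
print("label",f(tri(S(213,169),D(232,125))), f(onplane("scene",S(213,169),.141)))
print("hub top",f(tri(S(86,55),D(325,52))))
b=[tri(S(229,131),D(318,177)),tri(S(367,320),D(131,336)),tri(S(226,417),D(23,240))]
print("bolts",f(b)); v=b[1]-b[0];w=b[2]-b[1]
print("yaw",np.degrees(np.arctan2(-v[0],v[1])),np.degrees(np.arctan2(w[1],w[0])))
for n,box in(("scene",(290,300,405,415)),("side",(150,240,280,355))):
    im=cv2.imread(f"pics/{n}0.png");hsv=cv2.cvtColor(im,cv2.COLOR_BGR2HSV)
    m=((hsv[...,1]<60)&(hsv[...,2]>140)).astype(np.uint8);k=np.zeros_like(m);x0,y0,x1,y1=box;k[y0:y1,x0:x1]=m[y0:y1,x0:x1]
    k=cv2.morphologyEx(k,cv2.MORPH_CLOSE,np.ones((3,3)))
    c=np.vstack([x for x in cv2.findContours(k,0,1)[0] if len(x)>12])[:,0]
    hull=cv2.convexHull(c)[:,0];p=onplane(n,hull,.066)[:,:2]
    r=least_squares(lambda q:np.hypot(*(p-q[:2]).T)-q[2],[.5,.2,.13],loss="soft_l1",f_scale=.002);print(n,"deck",f(r.x),len(p),k.sum())
E
```

```text
handle [ 0.4738 -0.0681  0.1428]
pointer flag [0.4473 0.2725 0.161 ]
label [0.505  0.1979 0.136 ] [[0.5067 0.1998 0.141 ]]
hub top [ 0.5392 -0.0952  0.0995]
bolts [[0.405  0.122  0.0199]
 [0.4323 0.4843 0.0228]
 [0.6821 0.4679 0.0241]]
yaw -4.301146969270092 -3.7545976350660504
scene deck [0.5652 0.2701 0.1255] 29 1176
side deck [0.555  0.2115 0.1879] 9 3450
```

Request:
drive_tool --rows '[[[0.068,-0.063,-0.012],[0,0,0],0],[[0.068,-0.063,-0.012],[0,0,0],0],[[0.068,-0.063,-0.012],[0,0,0],0],[[0.068,-0.063,-0.012],[0,0,0],0],[[0.068,-0.063,-0.012],[0,0,0],0]]' --grip_force 20

```text
time_s: 0.6
position: [0.2796, -0.3813, 0.261]
tcp_rot: [0.991, 0.131, -0.0, -0.0]
force: [1.5, -0.1, 0.8]
opening: 0.085
gripper_force: 0.0
```

Request:
drive_tool --rows '[[[0.068,-0.063,0],[0,0,0],0],[[0.068,-0.063,0],[0,0,0],0],[[0.068,-0.063,0],[0,0,0],0],[[0.068,-0.063,0],[0,0,0],0],[[0.068,-0.063,0],[0,0,0],0]]'

```text
time_s: 1.1
position: [0.4028, -0.1851, 0.2611]
tcp_rot: [0.991, 0.131, -0.0, -0.0]
force: [0.0, -1.0, -0.4]
opening: 0.0854
gripper_force: 0.0
```

Request:
drive_tool --rows '[[[0.068,-0.063,0],[0,0,0],0],[[0.068,-0.063,0],[0,0,0],0],[[0.068,-0.063,0],[0,0,0],0],[[0,0,0],[0,0,0],0]]'

```text
time_s: 1.5
position: [0.4778, -0.0643, 0.2607]
tcp_rot: [0.991, 0.134, 0.0, -0.001]
force: [-0.3, -1.5, -0.9]
opening: 0.0856
gripper_force: 0.0
```

```bash
python3 - <<'E'
from h import *
s=bot.read_state();print(s["time_s"],s["position"],s["tcp_rot"],s["q"])
p=camera_params("wrist");im=snapshot("wrist");cv2.imwrite("pics/w1.png",im)
np.save("w1.npy",[p],allow_pickle=True);print(p)
for k in("red","yel"):print(k,blobs(mask(im,k))[:4])
R=cv2.Rodrigues(np.array(p["rvec"]))[0];c=-R.T@np.array(p["tvec"])
def ray(u,v,z):
    d=np.array([u-p["cx"],v-p["cy"]]);r=np.linalg.norm(d);th=r/p["fx"]
    w=R.T@np.r_[np.sin(th)*d/r,np.cos(th)];return c+w*(z-c[2])/w[2]
for a,b,_ in blobs(mask(im,"red"))[:2]:
    for z in(.147,.182):print(ray(*b,z).round(4))
E
```

```text
1.5 [ 0.47783983 -0.0643469   0.26069025] [ 9.91000495e-01  1.33854144e-01  1.91518444e-05 -1.04249551e-03] [-0.24173428 -0.20342419  1.76067756  0.00195361  1.58506923  1.06057484]
{'fx': 371.64829954431775, 'fy': 371.64829954431775, 'cx': 317.66999514405137, 'cy': 239.23552873676968, 'rvec': array([-2.30642867,  1.75787501,  0.26121906]), 'tvec': array([-0.18742372,  0.37936846,  0.53522679])}
red []
yel []
```

View pics/w1.png

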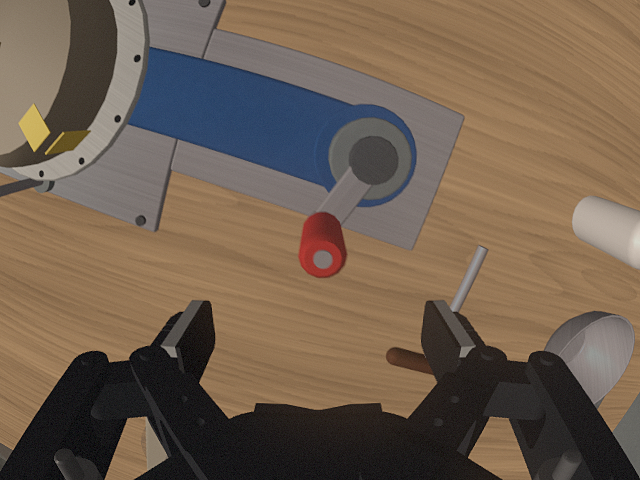

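The wrist picture shows the handle's top at (323,259), the hub at (374,160) and the round end of the belt guard at about (367,155).

```bash
cat >> h.py <<'E'
def wray(p,u,v,z):
    R=cv2.Rodrigues(np.array(p["rvec"]))[0];c=-R.T@np.array(p["tvec"])
    d=np.array([u-p["cx"],v-p["cy"]]);r=np.linalg.norm(d);th=r/p["fx"]
    w=R.T@np.r_[np.sin(th)*d/r,np.cos(th)];return (c+w*(z-c[2])/w[2]).round(4)
E
python3 - <<'E'
from h import *
p=np.load("w1.npy",allow_pickle=True)[0]
print("handle top",wray(p,323,259,.182));
for z in(.1,.11,.12):print("hub",wray(p,374,160,z))
print("guard",wray(p,367,155,.046)); print("guard ends",wray(p,318,155,.046),wray(p,416,155,.046))
im=cv2.imread("pics/w1.png");print(cv2.cvtColor(im,cv2.COLOR_BGR2HSV)[235,322])
# belt edges lines
m=mask(im,"blue");l=cv2.connectedComponents(m)[1];b=l==l[120,250]
for x in(170,200,230,260,290):
    ys=np.where(b[:,x])[0];print(x,ys.min(),ys.max(),wray(p,x,ys.min(),.046)[:2],wray(p,x,ys.max(),.046)[:2])
E
```

```text
handle top [ 0.4728 -0.0686  0.182 ]
hub [ 0.5382 -0.0947  0.1   ]
hub [ 0.5385 -0.093   0.11  ]
hub [ 0.5389 -0.0914  0.12  ]
guard [ 0.539  -0.0956  0.046 ]
guard ends [ 0.5261 -0.0504  0.046 ] [ 0.5533 -0.1421  0.046 ]
[  3 174 120]
170 52 136 [0.5935 0.1207] [0.5098 0.0987]
200 59 144 [0.5913 0.0867] [0.5086 0.0651]
230 67 154 [0.589  0.0543] [0.5059 0.0328]
260 75 163 [0.5873 0.0235] [0.5044 0.0017]
290 86 172 [ 0.5836 -0.0072] [ 0.5032 -0.0287]
```

Request:
drive_tool --rows '[[[0,0,0],[0,0,0],0],[[0,0,0],[0,0,0],0]]'

```text
time_s: 1.75
position: [0.4758, -0.0701, 0.2611]
tcp_rot: [0.991, 0.13, -0.0, 0.0]
force: [0.2, 0.7, -0.6]
opening: 0.0855
gripper_force: 0.0
```

Request:
drive_tool --rows '[[[-0.006,-0.002,0.084],[0,0,0],0],[[0,0,0.084],[0,0,0],0],[[0,0,0.084],[0,0,0],0],[[0,0,0],[0,0,0],0],[[0,0,0],[0,0,0],0.4]]'

```text
time_s: 2.25
position: [0.4725, -0.0698, 0.1357]
tcp_rot: [0.991, 0.13, -0.001, -0.0]
force: [0.9, 0.5, -0.2]
opening: 0.0729
gripper_force: 0.0
```

Request:
drive_tool --rows '[[[0,0,0],[0,0,0],0.7],[[0,0,0],[0,0,0],1],[[0,0,0],[0,0,0],1],[[0,0,0],[0,0,0],1]]'

```text
time_s: 2.65
position: [0.4746, -0.0693, 0.1377]
tcp_rot: [0.991, 0.131, 0.002, 0.001]
force: [-2.0, -0.1, 8.4]
opening: 0.0313
gripper_force: 22.8
```

```bash
cat > gen.py <<'E'
# usage: gen.py phi0 inc...   (phi in rad, crank world angle; inc per 0.1 s row)
import sys,json,numpy as np
phi=np.r_[float(sys.argv[1]),float(sys.argv[1])+np.cumsum([float(a) for a in sys.argv[2:]])]
w=.07*np.c_[np.cos(phi),np.sin(phi)]
t=np.round(np.c_[w@[.9657,.2597],w@[.2597,-.9657]]/.5,3)
d=np.diff(t,axis=0).round(3)
for i in range(0,len(d),5):
    print(json.dumps([[[a,b,0],[0,0,0],1] for a,b in (d[i:i+5]+0.).tolist()]),phi[min(i+5,len(d))].round(3))
E
python3 gen.py 2.782 .05 .10 .15 .2 .25 .27 .27 .27 .27 .27 .27 .27 .27 .27 .27 .27 .27 .27 .27 .27 .27 .27 .27 .27 .27
```

```text
[[[-0.004, 0.006, 0], [0, 0, 0], 1], [[-0.007, 0.012, 0], [0, 0, 0], 1], [[-0.008, 0.02, 0], [0, 0, 0], 1], [[-0.006, 0.027, 0], [0, 0, 0], 1], [[0.0, 0.035, 0], [0, 0, 0], 1]] 3.532
[[[0.01, 0.036, 0], [0, 0, 0], 1], [[0.019, 0.033, 0], [0, 0, 0], 1], [[0.027, 0.026, 0], [0, 0, 0], 1], [[0.033, 0.018, 0], [0, 0, 0], 1], [[0.037, 0.008, 0], [0, 0, 0], 1]] 4.882
[[[0.038, -0.001, 0], [0, 0, 0], 1], [[0.036, -0.012, 0], [0, 0, 0], 1], [[0.031, -0.02, 0], [0, 0, 0], 1], [[0.025, -0.029, 0], [0, 0, 0], 1], [[0.016, -0.034, 0], [0, 0, 0], 1]] 6.232
[[[0.007, -0.037, 0], [0, 0, 0], 1], [[-0.004, -0.037, 0], [0, 0, 0], 1], [[-0.013, -0.036, 0], [0, 0, 0], 1], [[-0.022, -0.03, 0], [0, 0, 0], 1], [[-0.03, -0.023, 0], [0, 0, 0], 1]] 7.582
[[[-0.034, -0.015, 0], [0, 0, 0], 1], [[-0.038, -0.005, 0], [0, 0, 0], 1], [[-0.037, 0.005, 0], [0, 0, 0], 1], [[-0.035, 0.015, 0], [0, 0, 0], 1], [[-0.029, 0.024, 0], [0, 0, 0], 1]] 8.932
```

Request:
drive_tool --rows '[[[-0.004,0.006,0],[0,0,0],1],[[-0.007,0.012,0],[0,0,0],1],[[-0.008,0.02,0],[0,0,0],1],[[-0.006,0.027,0],[0,0,0],1],[[0.0,0.035,0],[0,0,0],1]]'

```text
time_s: 3.15
position: [0.4757, -0.1204, 0.1377]
tcp_rot: [0.991, 0.132, 0.002, 0.0]
force: [8.8, 6.5, 0.9]
opening: 0.0314
gripper_force: 22.5
```

Request:
drive_tool --rows '[[[0.01,0.036,0],[0,0,0],1],[[0.019,0.033,0],[0,0,0],1],[[0.027,0.026,0],[0,0,0],1],[[0.033,0.018,0],[0,0,0],1],[[0.037,0.008,0],[0,0,0],1]]'

```text
time_s: 3.65
position: [0.5524, -0.1624, 0.1376]
tcp_rot: [0.991, 0.131, 0.001, -0.0]
force: [-4.6, 10.4, 11.1]
opening: 0.0317
gripper_force: 23.5
```

Request:
drive_tool --rows '[[[0.038,-0.001,0],[0,0,0],1],[[0.036,-0.012,0],[0,0,0],1],[[0.031,-0.02,0],[0,0,0],1],[[0.025,-0.029,0],[0,0,0],1],[[0.016,-0.034,0],[0,0,0],1]]'

```text
time_s: 4.15
position: [0.6105, -0.0973, 0.1377]
tcp_rot: [0.991, 0.131, 0.002, 0.001]
force: [-4.6, -1.5, 8.8]
opening: 0.0313
gripper_force: 23.1
```

Request:
drive_tool --rows '[[[0.007,-0.037,0],[0,0,0],1],[[-0.004,-0.037,0],[0,0,0],1],[[-0.013,-0.036,0],[0,0,0],1],[[-0.022,-0.03,0],[0,0,0],1],[[-0.03,-0.023,0],[0,0,0],1]]'

```text
time_s: 4.65
position: [0.5591, -0.0254, 0.1377]
tcp_rot: [0.991, 0.132, 0.002, 0.0]
force: [1.2, -2.8, 9.0]
opening: 0.0315
gripper_force: 23.2
```

```bash
cat > look.py <<'E'
import sys
from h import *
T=np.array([.563,.266])
def ymask(im):
    H,S,V=cv2.split(cv2.cvtColor(im,cv2.COLOR_BGR2HSV))
    return ((H>18)&(H<32)&(S>150)&(V>110)).astype(np.uint8)
for k,n in enumerate(sys.argv[2:]):
    t=bot.read_state()["time_s"];im=snapshot(n);cv2.imwrite(f"pics/{sys.argv[1]}_{n}{k}.png",im)
    out=[]
    for a,b,_ in blobs(ymask(im),8):
        q=onplane(n,b,.141)[0,:2]-T;r=np.hypot(*q)
        if r<.125:out.append((a,b,round(r,3),round(float(np.degrees(np.arctan2(q[1],q[0]))%360),1)))
    print(round(t,3),n,out)
E
python3 look.py a scene side; python3 - <<'E'
from h import *
import runpy
for n in("scene","side"):
    H,S,V=cv2.split(cv2.cvtColor(cv2.imread(f"pics/{n}0.png"),cv2.COLOR_BGR2HSV))
    m=((H>18)&(H<32)&(S>150)&(V>110)).astype(np.uint8)
    for a,b,_ in blobs(m,8)[:4]:
        q=onplane(n,b,.141)[0,:2]-np.array([.563,.266]);print(n,a,b,np.hypot(*q),np.degrees(np.arctan2(q[1],q[0]))%360)
E
```

```text
4.65 scene [(173, [312.9, 360.7], np.float64(0.091), 344.8), (8, [306.6, 370.2], np.float64(0.114), 353.0)]
4.7 side [(132, [187.9, 265.4], np.float64(0.088), 349.1)]
scene 137 [349.9, 314.2] 0.0871337545897169 230.05925613836075
side 140 [252.6, 276.6] 0.09029391342326767 227.63596391401805
side 19 [262.8, 287.6] 0.11490145834137232 206.3143913133996
```

```bash
cat > model.py <<'E'
import numpy as np
from scipy.optimize import least_squares
def sim(hist,drag,c=.08,J=.055,w0=0.,th0=0.,n=20):
    """hist: (dt,dphi) list -> arrays t,theta,omega at the ends"""
    t=0;th=th0;w=w0;out=[(0,th,w)]
    for dt,dp in hist:
        for _ in range(n):
            h=dt/n;tq=c*(dp/dt-w)
            if abs(w)<1e-9 and abs(tq)<=drag: w=0
            else:
                s=np.sign(w) if abs(w)>1e-9 else np.sign(tq)
                wn=w+h*(tq-s*drag)/J
                w=0. if w*wn<0 else wn
            th+=w*h
        t+=dt;out.append((t,th,w))
    return np.array(out)
def fit(hist,obs,free=2,lag=0.0):
    """obs: (t,theta rad) with t from the start of hist"""
    o=np.array(obs)
    def f(p):
        s=sim(hist,p[0],p[1] if free>1 else .08);return np.r_[np.interp(o[:,0]-lag,s[:,0],s[:,1])-o[:,1],(p[1]-.08)/.08 if free>1 else 0]
    r=least_squares(f,[.09,.08]);return r.x,r.fun
E
python3 - <<'E'
from model import *
h=[(.1,x) for x in [.05,.1,.15,.2,.25]+[.27]*15]+[(.05,0)]*2
o=[(2.0,np.radians(344.8-229.5)),(2.05,np.radians(349.1-228.5))]
for free in(1,2):
    p,r=fit(h,o,free);print(p,r,sim(h,p[0],p[1] if free>1 else .08)[-4:].round(3))
E
python3 gen.py 7.582 .27 .27 .27 .27 .27 .27 .27 .27 .27 .27
```

```text
[0.06559708 0.08      ] [ 0.00572077 -0.0055149   0.        ] [[1.9   1.847 1.695]
 [2.    2.018 1.72 ]
 [2.05  2.099 1.542]
 [2.1   2.172 1.376]]
[0.06558365 0.07999127] [ 0.0057196  -0.00551396 -0.00010916] [[1.9   1.847 1.695]
 [2.    2.018 1.72 ]
 [2.05  2.099 1.542]
 [2.1   2.172 1.376]]
[[[-0.034, -0.015, 0], [0, 0, 0], 1], [[-0.038, -0.005, 0], [0, 0, 0], 1], [[-0.037, 0.005, 0], [0, 0, 0], 1], [[-0.035, 0.015, 0], [0, 0, 0], 1], [[-0.029, 0.024, 0], [0, 0, 0], 1]] 8.932
[[[-0.022, 0.031, 0], [0, 0, 0], 1], [[-0.013, 0.035, 0], [0, 0, 0], 1], [[-0.003, 0.038, 0], [0, 0, 0], 1], [[0.007, 0.037, 0], [0, 0, 0], 1], [[0.017, 0.033, 0], [0, 0, 0], 1]] 10.282
```

```bash
python3 gen.py 7.582 $(yes .24 | head -20)
```

```text
[[[-0.03, -0.014, 0], [0, 0, 0], 1], [[-0.033, -0.006, 0], [0, 0, 0], 1], [[-0.034, 0.002, 0], [0, 0, 0], 1], [[-0.032, 0.01, 0], [0, 0, 0], 1], [[-0.028, 0.018, 0], [0, 0, 0], 1]] 8.782
[[[-0.024, 0.024, 0], [0, 0, 0], 1], [[-0.018, 0.028, 0], [0, 0, 0], 1], [[-0.01, 0.032, 0], [0, 0, 0], 1], [[-0.002, 0.034, 0], [0, 0, 0], 1], [[0.006, 0.033, 0], [0, 0, 0], 1]] 9.982
[[[0.014, 0.03, 0], [0, 0, 0], 1], [[0.02, 0.027, 0], [0, 0, 0], 1], [[0.026, 0.021, 0], [0, 0, 0], 1], [[0.03, 0.014, 0], [0, 0, 0], 1], [[0.033, 0.007, 0], [0, 0, 0], 1]] 11.182
[[[0.034, -0.002, 0], [0, 0, 0], 1], [[0.032, -0.009, 0], [0, 0, 0], 1], [[0.029, -0.017, 0], [0, 0, 0], 1], [[0.024, -0.023, 0], [0, 0, 0], 1], [[0.018, -0.028, 0], [0, 0, 0], 1]] 12.382
```

Request:
drive_tool --rows '[[[-0.03,-0.014,0],[0,0,0],1],[[-0.033,-0.006,0],[0,0,0],1],[[-0.034,0.002,0],[0,0,0],1],[[-0.032,0.01,0],[0,0,0],1],[[-0.028,0.018,0],[0,0,0],1]]'

```text
time_s: 5.25
position: [0.484, -0.0515, 0.1377]
tcp_rot: [0.991, 0.132, 0.002, 0.0]
force: [3.8, -1.6, 7.2]
opening: 0.0315
gripper_force: 23.2
```

Request:
drive_tool --rows '[[[-0.024,0.024,0],[0,0,0],1],[[-0.018,0.028,0],[0,0,0],1],[[-0.01,0.032,0],[0,0,0],1],[[-0.002,0.034,0],[0,0,0],1],[[0.006,0.033,0],[0,0,0],1]]'

```text
time_s: 5.75
position: [0.4814, -0.1313, 0.1377]
tcp_rot: [0.991, 0.131, 0.003, 0.0]
force: [9.0, 8.4, 5.3]
opening: 0.0313
gripper_force: 23.0
```

```bash
python3 look.py b scene
```

```text
5.75 scene [(84, [364.6, 383.9], np.float64(0.093), 76.1), (51, [367.8, 393.1], np.float64(0.115), 75.2)]
```

Request:
drive_tool --rows '[[[0.014,0.03,0],[0,0,0],1],[[0.02,0.027,0],[0,0,0],1],[[0.026,0.021,0],[0,0,0],1],[[0.03,0.014,0],[0,0,0],1],[[0.033,0.007,0],[0,0,0],1]]'

```text
time_s: 6.3
position: [0.5534, -0.1622, 0.1376]
tcp_rot: [0.991, 0.131, 0.001, -0.0]
force: [-4.0, 11.1, 13.9]
opening: 0.0315
gripper_force: 23.9
```

Request:
drive_tool --rows '[[[0.034,-0.002,0],[0,0,0],1],[[0.032,-0.009,0],[0,0,0],1],[[0.029,-0.017,0],[0,0,0],1],[[0.024,-0.023,0],[0,0,0],1],[[0.018,-0.028,0],[0,0,0],1]]'

```text
time_s: 6.8
position: [0.6093, -0.1068, 0.1377]
tcp_rot: [0.991, 0.131, 0.002, 0.001]
force: [-3.3, -0.8, 9.9]
opening: 0.0314
gripper_force: 23.4
```

```bash
python3 look.py c scene; python3 gen.py 12.382 $(yes .24 | head -50)
```

```text
6.8 scene [(152, [380.2, 333.8], np.float64(0.086), 168.6)]
[[[0.011, -0.032, 0], [0, 0, 0], 1], [[0.003, -0.034, 0], [0, 0, 0], 1], [[-0.005, -0.033, 0], [0, 0, 0], 1], [[-0.013, -0.031, 0], [0, 0, 0], 1], [[-0.02, -0.027, 0], [0, 0, 0], 1]] 13.582
[[[-0.026, -0.021, 0], [0, 0, 0], 1], [[-0.03, -0.015, 0], [0, 0, 0], 1], [[-0.032, -0.007, 0], [0, 0, 0], 1], [[-0.034, 0.0, 0], [0, 0, 0], 1], [[-0.032, 0.009, 0], [0, 0, 0], 1]] 14.782
[[[-0.03, 0.016, 0], [0, 0, 0], 1], [[-0.024, 0.023, 0], [0, 0, 0], 1], [[-0.019, 0.028, 0], [0, 0, 0], 1], [[-0.011, 0.031, 0], [0, 0, 0], 1], [[-0.004, 0.034, 0], [0, 0, 0], 1]] 15.982
[[[0.004, 0.033, 0], [0, 0, 0], 1], [[0.013, 0.031, 0], [0, 0, 0], 1], [[0.019, 0.028, 0], [0, 0, 0], 1], [[0.025, 0.022, 0], [0, 0, 0], 1], [[0.03, 0.015, 0], [0, 0, 0], 1]] 17.182
[[[0.032, 0.008, 0], [0, 0, 0], 1], [[0.034, 0.0, 0], [0, 0, 0], 1], [[0.032, -0.008, 0], [0, 0, 0], 1], [[0.03, -0.015, 0], [0, 0, 0], 1], [[0.025, -0.023, 0], [0, 0, 0], 1]] 18.382
[[[0.02, -0.027, 0], [0, 0, 0], 1], [[0.012, -0.031, 0], [0, 0, 0], 1], [[0.004, -0.034, 0], [0, 0, 0], 1], [[-0.004, -0.033, 0], [0, 0, 0], 1], [[-0.011, -0.031, 0], [0, 0, 0], 1]] 19.582
[[[-0.019, -0.028, 0], [0, 0, 0], 1], [[-0.025, -0.023, 0], [0, 0, 0], 1], [[-0.029, -0.016, 0], [0, 0, 0], 1], [[-0.032, -0.009, 0], [0, 0, 0], 1], [[-0.034, 0.0, 0], [0, 0, 0], 1]] 20.782
[[[-0.033, 0.007, 0], [0, 0, 0], 1], [[-0.03, 0.015, 0], [0, 0, 0], 1], [[-0.025, 0.021, 0], [0, 0, 0], 1], [[-0.02, 0.027, 0], [0, 0, 0], 1], [[-0.013, 0.031, 0], [0, 0, 0], 1]] 21.982
[[[-0.005, 0.034, 0], [0, 0, 0], 1], [[0.003, 0.033, 0], [0, 0, 0], 1], [[0.011, 0.032, 0], [0, 0, 0], 1], [[0.018, 0.028, 0], [0, 0, 0], 1], [[0.024, 0.023, 0], [0, 0, 0], 1]] 23.182
[[[0.029, 0.017, 0], [0, 0, 0], 1], [[0.032, 0.009, 0], [0, 0, 0], 1], [[0.034, 0.002, 0], [0, 0, 0], 1], [[0.033, -0.007, 0], [0, 0, 0], 1], [[0.03, -0.014, 0], [0, 0, 0], 1]] 24.382
```

Request:
drive_tool --rows '[[[0.011,-0.032,0],[0,0,0],1],[[0.003,-0.034,0],[0,0,0],1],[[-0.005,-0.033,0],[0,0,0],1],[[-0.013,-0.031,0],[0,0,0],1],[[-0.02,-0.027,0],[0,0,0],1]]'

```text
time_s: 7.35
position: [0.5772, -0.0333, 0.1377]
tcp_rot: [0.991, 0.131, 0.002, 0.001]
force: [-0.0, -2.9, 8.5]
opening: 0.0314
gripper_force: 23.3
```

Request:
drive_tool --rows '[[[-0.026,-0.021,0],[0,0,0],1],[[-0.03,-0.015,0],[0,0,0],1],[[-0.032,-0.007,0],[0,0,0],1],[[-0.034,0.0,0],[0,0,0],1],[[-0.032,0.009,0],[0,0,0],1]]'

```text
time_s: 7.85
position: [0.4979, -0.0373, 0.1377]
tcp_rot: [0.991, 0.132, 0.002, 0.0]
force: [4.0, -3.5, 6.2]
opening: 0.0313
gripper_force: 23.2
```

Request:
drive_tool --rows '[[[-0.03,0.016,0],[0,0,0],1],[[-0.024,0.023,0],[0,0,0],1],[[-0.019,0.028,0],[0,0,0],1],[[-0.011,0.031,0],[0,0,0],1],[[-0.004,0.034,0],[0,0,0],1]]'

```text
time_s: 8.35
position: [0.4732, -0.1133, 0.1377]
tcp_rot: [0.991, 0.131, 0.003, 0.001]
force: [10.7, 3.9, 2.4]
opening: 0.0318
gripper_force: 22.9
```

Request:
drive_tool --rows '[[[0.004,0.033,0],[0,0,0],1],[[0.013,0.031,0],[0,0,0],1],[[0.019,0.028,0],[0,0,0],1],[[0.025,0.022,0],[0,0,0],1],[[0.03,0.015,0],[0,0,0],1]]'

```text
time_s: 8.85
position: [0.5341, -0.163, 0.1376]
tcp_rot: [0.991, 0.131, 0.002, -0.0]
force: [-0.9, 9.8, 12.4]
opening: 0.0315
gripper_force: 23.7
```

```bash
python3 look.py d scene
```

```text
8.85 scene [(174, [313.8, 363.0], np.float64(0.091), 348.6)]
```

Request:
drive_tool --rows '[[[0.032,0.008,0],[0,0,0],1],[[0.034,0.0,0],[0,0,0],1],[[0.032,-0.008,0],[0,0,0],1],[[0.03,-0.015,0],[0,0,0],1],[[0.025,-0.023,0],[0,0,0],1]]'

```text
time_s: 9.4
position: [0.6028, -0.1252, 0.1377]
tcp_rot: [0.991, 0.131, 0.001, 0.001]
force: [-4.5, 0.2, 9.0]
opening: 0.0318
gripper_force: 23.5
```

Request:
drive_tool --rows '[[[0.02,-0.027,0],[0,0,0],1],[[0.012,-0.031,0],[0,0,0],1],[[0.004,-0.034,0],[0,0,0],1],[[-0.004,-0.033,0],[0,0,0],1],[[-0.011,-0.031,0],[0,0,0],1]]'

```text
time_s: 9.9
position: [0.5927, -0.0463, 0.1377]
tcp_rot: [0.991, 0.131, 0.002, 0.001]
force: [-0.9, -2.6, 8.6]
opening: 0.0316
gripper_force: 23.3
```

Request:
drive_tool --rows '[[[-0.019,-0.028,0],[0,0,0],1],[[-0.025,-0.023,0],[0,0,0],1],[[-0.029,-0.016,0],[0,0,0],1],[[-0.032,-0.009,0],[0,0,0],1],[[-0.034,0.0,0],[0,0,0],1]]'

```text
time_s: 10.4
position: [0.5151, -0.0277, 0.1377]
tcp_rot: [0.991, 0.132, 0.002, 0.0]
force: [2.7, -3.0, 8.7]
opening: 0.0315
gripper_force: 23.3
```

Request:
drive_tool --rows '[[[-0.033,0.007,0],[0,0,0],1],[[-0.03,0.015,0],[0,0,0],1],[[-0.025,0.021,0],[0,0,0],1],[[-0.02,0.027,0],[0,0,0],1],[[-0.013,0.031,0],[0,0,0],1]]'

```text
time_s: 10.9
position: [0.4702, -0.0933, 0.1377]
tcp_rot: [0.991, 0.131, 0.003, 0.001]
force: [10.7, 2.0, 1.6]
opening: 0.0314
gripper_force: 22.9
```

```bash
python3 look.py e scene; python3 - <<'E'
from model import *
a=[.05,.1,.15,.2,.25]+[.27]*15
h=[(.1,x) for x in a]+[(.05,0)]*2+[(.1,.24)]*10+[(.05,0)]+[(.1,.24)]*10+[(.05,0)]+[(.1,.24)]*20+[(.05,0)]+[(.1,.24)]*20+[(.05,0)]
for d in(.06,.066,.07,.075):
    s=sim(h,d);k=lambda n:round(np.degrees(s[n,1])%360+229,1)%360
    print(d,[k(20),k(32),k(43),k(64),k(85)],s[[20,22,32,43,64,85,86],2].round(2))
E
```

```text
10.9 scene [(152, [380.1, 333.6], np.float64(0.086), 169.0)]
0.06 [np.float64(349.7), np.float64(87.19999999999999), np.float64(179.60000000000002), np.float64(5.100000000000023), np.float64(192.0)] [1.79 1.44 1.6  1.6  1.64 1.64 1.47]
0.066 [np.float64(344.3), np.float64(77.19999999999999), np.float64(165.20000000000005), np.float64(341.8), np.float64(159.89999999999998)] [1.72 1.37 1.53 1.53 1.56 1.57 1.4 ]
0.07 [np.float64(340.7), np.float64(70.5), np.float64(155.5), np.float64(326.3), np.float64(138.5)] [1.67 1.32 1.48 1.48 1.51 1.52 1.35]
0.075 [np.float64(336.1), np.float64(62.19999999999999), np.float64(143.39999999999998), np.float64(306.9), np.float64(111.69999999999999)] [1.61 1.26 1.42 1.41 1.45 1.45 1.28]
```

```bash
cat >> model.py <<'E'
PAST=[(.1,x) for x in [.05,.1,.15,.2,.25]+[.27]*15]+[(.05,0)]*2+[(.1,.24)]*10+[(.05,0)]+[(.1,.24)]*10+[(.05,0)]+[(.1,.24)]*20+[(.05,0)]+[(.1,.24)]*20+[(.05,0)]
E
python3 - <<'E'
from model import *
from scipy.optimize import brentq
for d in(.063,.0645,.066):
    w=sim(PAST,d)[-1,2];th0=169+np.degrees(w*.05)+2
    for N in(25,26,27,28):
        tail=[.2,.16,.12,.08,.04]+[0]*12
        s=sim([(.1,.24)]*N+[(.1,x) for x in tail],d,w0=w)
        print(d,N,(th0+np.degrees(s[-1,1])-360).round(1),s[-1,2], "t still",(s[np.argmax((s[:,2]==0)),0]))
E
```

```text
0.063 25 89.9 0.0 t still 3.600000000000002
0.063 26 99.2 0.0 t still 3.700000000000002
0.063 27 108.4 0.0 t still 3.800000000000002
0.063 28 117.6 0.0 t still 3.900000000000002
0.0645 25 86.1 0.0 t still 3.600000000000002
0.0645 26 95.2 0.0 t still 3.700000000000002
0.0645 27 104.3 0.0 t still 3.800000000000002
0.0645 28 113.5 0.0 t still 3.900000000000002
0.066 25 82.3 0.0 t still 3.600000000000002
0.066 26 91.3 0.0 t still 3.700000000000002
0.066 27 100.3 0.0 t still 3.800000000000002
0.066 28 109.3 0.0 t still 3.900000000000002
```

```bash
python3 gen.py 21.982 $(yes .24 | head -25)
```

```text
[[[-0.005, 0.034, 0], [0, 0, 0], 1], [[0.003, 0.033, 0], [0, 0, 0], 1], [[0.011, 0.032, 0], [0, 0, 0], 1], [[0.018, 0.028, 0], [0, 0, 0], 1], [[0.024, 0.023, 0], [0, 0, 0], 1]] 23.182
[[[0.029, 0.017, 0], [0, 0, 0], 1], [[0.032, 0.009, 0], [0, 0, 0], 1], [[0.034, 0.002, 0], [0, 0, 0], 1], [[0.033, -0.007, 0], [0, 0, 0], 1], [[0.03, -0.014, 0], [0, 0, 0], 1]] 24.382
[[[0.026, -0.021, 0], [0, 0, 0], 1], [[0.021, -0.027, 0], [0, 0, 0], 1], [[0.013, -0.031, 0], [0, 0, 0], 1], [[0.006, -0.033, 0], [0, 0, 0], 1], [[-0.002, -0.033, 0], [0, 0, 0], 1]] 25.582
[[[-0.011, -0.032, 0], [0, 0, 0], 1], [[-0.017, -0.029, 0], [0, 0, 0], 1], [[-0.024, -0.023, 0], [0, 0, 0], 1], [[-0.028, -0.018, 0], [0, 0, 0], 1], [[-0.032, -0.01, 0], [0, 0, 0], 1]] 26.782
[[[-0.034, -0.002, 0], [0, 0, 0], 1], [[-0.033, 0.006, 0], [0, 0, 0], 1], [[-0.03, 0.014, 0], [0, 0, 0], 1], [[-0.027, 0.02, 0], [0, 0, 0], 1], [[-0.021, 0.026, 0], [0, 0, 0], 1]] 27.982
```

Request:
drive_tool --rows '[[[-0.005,0.034,0],[0,0,0],1],[[0.003,0.033,0],[0,0,0],1],[[0.011,0.032,0],[0,0,0],1],[[0.018,0.028,0],[0,0,0],1],[[0.024,0.023,0],[0,0,0],1]]'

```text
time_s: 11.45
position: [0.5148, -0.1586, 0.1376]
tcp_rot: [0.991, 0.131, 0.002, -0.0]
force: [3.0, 11.4, 10.6]
opening: 0.0314
gripper_force: 23.6
```

Request:
drive_tool --rows '[[[0.029,0.017,0],[0,0,0],1],[[0.032,0.009,0],[0,0,0],1],[[0.034,0.002,0],[0,0,0],1],[[0.033,-0.007,0],[0,0,0],1],[[0.03,-0.014,0],[0,0,0],1]]'

```text
time_s: 11.95
position: [0.5915, -0.1413, 0.1376]
tcp_rot: [0.991, 0.131, 0.001, 0.0]
force: [-6.6, 3.7, 12.4]
opening: 0.0314
gripper_force: 23.8
```

Request:
drive_tool --rows '[[[0.026,-0.021,0],[0,0,0],1],[[0.021,-0.027,0],[0,0,0],1],[[0.013,-0.031,0],[0,0,0],1],[[0.006,-0.033,0],[0,0,0],1],[[-0.002,-0.033,0],[0,0,0],1]]'

```text
time_s: 12.45
position: [0.6038, -0.0628, 0.1377]
tcp_rot: [0.991, 0.131, 0.002, 0.001]
force: [-3.1, -3.8, 9.1]
opening: 0.0314
gripper_force: 23.4
```

Request:
drive_tool --rows '[[[-0.011,-0.032,0],[0,0,0],1],[[-0.017,-0.029,0],[0,0,0],1],[[-0.024,-0.023,0],[0,0,0],1],[[-0.028,-0.018,0],[0,0,0],1],[[-0.032,-0.01,0],[0,0,0],1]]'

```text
time_s: 12.95
position: [0.5347, -0.0231, 0.1377]
tcp_rot: [0.991, 0.132, 0.002, 0.001]
force: [1.7, -4.6, 8.7]
opening: 0.0316
gripper_force: 23.4
```

Request:
drive_tool --rows '[[[-0.034,-0.002,0],[0,0,0],1],[[-0.033,0.006,0],[0,0,0],1],[[-0.03,0.014,0],[0,0,0],1],[[-0.027,0.02,0],[0,0,0],1],[[-0.021,0.026,0],[0,0,0],1]]'

```text
time_s: 13.45
position: [0.473, -0.0736, 0.1377]
tcp_rot: [0.991, 0.131, 0.002, 0.001]
force: [8.9, -1.0, 3.1]
opening: 0.0313
gripper_force: 23.1
```

```bash
python3 look.py f scene | tee f.txt; python3 - <<'E'
from model import *
import re
L=float(re.search(r"scene \[\(.*?, ([\d.]+)\)",open("f.txt").read()).group(1));print(L)
H=PAST+[(.1,.24)]*25
for d in(.063,.0645,.066):
    w=sim(H,d)[-1,2]
    for N in(7,8,9,10,11):
        s=sim([(.05,0)]+[(.1,.24)]*N+[(.1,x) for x in [.2,.16,.12,.08,.04]+[0]*12],d,w0=w)
        print(d,N,(L+np.degrees(s[-1,1])).round(1))
E
```

```text
13.45 scene [(177, [336.4, 382.9], np.float64(0.09), 34.5), (64, [333.4, 394.9], np.float64(0.118), 35.6)]
34.5
0.063 7 148.1
0.063 8 157.2
0.063 9 166.4
0.063 10 175.6
0.063 11 184.8
0.0645 7 146.2
0.0645 8 155.2
0.0645 9 164.3
0.0645 10 173.4
0.0645 11 182.4
0.066 7 144.3
0.066 8 153.2
0.066 9 162.2
0.066 10 171.2
0.066 11 180.1
```

```bash
python3 gen.py 27.982 $(yes .24 | head -10) .22 .17 .12 .08 .04
```

```text
[[[-0.014, 0.031, 0], [0, 0, 0], 1], [[-0.007, 0.033, 0], [0, 0, 0], 1], [[0.002, 0.033, 0], [0, 0, 0], 1], [[0.009, 0.032, 0], [0, 0, 0], 1], [[0.017, 0.029, 0], [0, 0, 0], 1]] 29.182
[[[0.023, 0.024, 0], [0, 0, 0], 1], [[0.029, 0.018, 0], [0, 0, 0], 1], [[0.031, 0.011, 0], [0, 0, 0], 1], [[0.034, 0.003, 0], [0, 0, 0], 1], [[0.033, -0.005, 0], [0, 0, 0], 1]] 30.382
[[[0.028, -0.012, 0], [0, 0, 0], 1], [[0.02, -0.013, 0], [0, 0, 0], 1], [[0.013, -0.011, 0], [0, 0, 0], 1], [[0.007, -0.008, 0], [0, 0, 0], 1], [[0.004, -0.004, 0], [0, 0, 0], 1]] 31.012
```

Request:
drive_tool --rows '[[[-0.014,0.031,0],[0,0,0],1],[[-0.007,0.033,0],[0,0,0],1],[[0.002,0.033,0],[0,0,0],1],[[0.009,0.032,0],[0,0,0],1],[[0.017,0.029,0],[0,0,0],1]]'

```text
time_s: 14.0
position: [0.4977, -0.1489, 0.1376]
tcp_rot: [0.991, 0.131, 0.002, 0.0]
force: [6.2, 10.3, 7.7]
opening: 0.0317
gripper_force: 23.4
```

Request:
drive_tool --rows '[[[0.023,0.024,0],[0,0,0],1],[[0.029,0.018,0],[0,0,0],1],[[0.031,0.011,0],[0,0,0],1],[[0.034,0.003,0],[0,0,0],1],[[0.033,-0.005,0],[0,0,0],1]]'

```text
time_s: 14.5
position: [0.5763, -0.1535, 0.1376]
tcp_rot: [0.991, 0.131, 0.001, 0.0]
force: [-5.8, 5.8, 13.0]
opening: 0.0315
gripper_force: 23.9
```

Request:
drive_tool --rows '[[[0.028,-0.012,0],[0,0,0],1],[[0.02,-0.013,0],[0,0,0],1],[[0.013,-0.011,0],[0,0,0],1],[[0.007,-0.008,0],[0,0,0],1],[[0.004,-0.004,0],[0,0,0],1]]'

```text
time_s: 15.0
position: [0.6048, -0.1208, 0.1377]
tcp_rot: [0.991, 0.131, 0.002, 0.001]
force: [-1.5, 1.2, 9.0]
opening: 0.0313
gripper_force: 23.3
```

Request:
drive_tool --rows '[[[0,0,0],[0,0,0],1],[[0,0,0],[0,0,0],1],[[0,0,0],[0,0,0],1],[[0,0,0],[0,0,0],1],[[0,0,0],[0,0,0],1]]'

```text
time_s: 15.5
position: [0.6046, -0.1213, 0.1378]
tcp_rot: [0.991, 0.131, 0.002, 0.001]
force: [1.0, 0.8, 7.6]
opening: 0.0315
gripper_force: 23.3
```

Request:
drive_tool --rows '[[[0,0,0],[0,0,0],1],[[0,0,0],[0,0,0],1],[[0,0,0],[0,0,0],1],[[0,0,0],[0,0,0],1]]'

```text
time_s: 15.9
position: [0.6046, -0.1214, 0.1378]
tcp_rot: [0.991, 0.131, 0.002, 0.001]
force: [-0.3, 0.9, 8.1]
opening: 0.0315
gripper_force: 23.3
```

```bash
python3 look.py g scene side; python3 - <<'E'
from h import *
a=cv2.imread("pics/g_scene0.png")[290:420,280:430];b=cv2.imread("pics/g_side1.png")[240:370,140:290]
cv2.imwrite("pics/gc.png",cv2.resize(np.hstack([a,b]),None,fx=2.6,fy=2.6,interpolation=2))
E
```

```text
15.9 scene [(150, [376.2, 327.9], np.float64(0.086), 180.3)]
15.95 side [(92, [239.4, 299.5], np.float64(0.088), 177.7)]
```

View pics/gc.png

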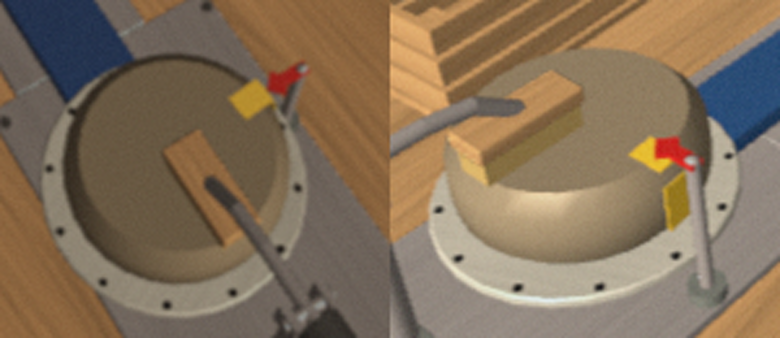

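The crop shows the label directly inboard of the red flag. The scene ray puts it about 6 mm past the pointer's place, inside the 16 mm allowed, so I'm releasing the handle.

Request:
drive_tool --rows '[[[0,0,0],[0,0,0],0.5],[[0,0,0],[0,0,0],0.2],[[0,0,0],[0,0,0],0],[[0,0,0],[0,0,0],0],[[0,0,0],[0,0,0],0]]'

```text
time_s: 16.5
position: [0.6031, -0.1214, 0.135]
tcp_rot: [0.991, 0.131, -0.0, -0.0]
force: [-0.2, -0.4, 0.2]
opening: 0.0856
gripper_force: 0.0
```

Request:
drive_tool --rows '[[[0,0,-0.04],[0,0,0],0],[[0,0,-0.08],[0,0,0],0],[[0,0,-0.08],[0,0,0],0],[[0,0,-0.06],[0,0,0],0],[[0,0,0],[0,0,0],0]]'

```text
time_s: 17.0
position: [0.6058, -0.1222, 0.2719]
tcp_rot: [0.991, 0.131, 0.004, 0.002]
force: [1.2, 0.9, 0.6]
opening: 0.0856
gripper_force: 0.0
```

Request:
drive_tool --rows '[[[0,0,0],[0,0,0],0],[[0,0,0],[0,0,0],0],[[0,0,0],[0,0,0],0]]'

```text
time_s: 17.3
position: [0.6024, -0.1212, 0.2631]
tcp_rot: [0.991, 0.131, -0.002, -0.001]
force: [-0.1, -0.3, -0.7]
opening: 0.0853
gripper_force: 0.0
```

```bash
python3 look.py h scene side
```

```text
17.3 scene [(149, [376.1, 327.9], np.float64(0.086), 180.4)]
17.35 side [(94, [239.3, 299.6], np.float64(0.088), 177.4)]
```

```bash
python3 -c "
from rig import bot
print(bot.hand_in())"
```

```text
the job is handed in; nothing more can be done
None
```

I handed the job in at about 17 s, and the hand-in returned no verdict: the cheese ran at about 1.5–1.6 rad/s (15 turns a minute) for roughly 10 s, then stopped with the label about 6 mm from the pointer's place, and the handle is released.

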